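Air on half, mallet head over the blow-off nozzle

ROBOT

A 6-joint arm with a two-finger parallel gripper is mounted at the origin on the work surface. World frame = base frame: x ahead of the robot, y to its left, z up, the work surface at z = 0. Lengths are in mm, angles in rad, forces in N, time in s.
With the tool pointing down it reaches from about 325 to 850 mm from the base axis. Payload 15.5 kg.
Tool frame: the origin (TCP) lies at the very end of the fingers, on their centre line; the grasp point (between the pads) lies 19 mm behind it (r.pinch_z is the distance from the TCP to the grasp point, in mm); y points along the fingers, z is the direction in which the jaws open and shut, and the axes are right-handed (so a half turn about y gives the same grasp; the last joint's range is limited). The gripper opens to 91 mm and grips with 3 to 60 N. Pads are 32 mm wide; open, the fingers measure 118 mm over their backs; the gripper's body (76 mm by 178 mm) begins 60 mm behind the grasp point.
Start: joints at [1.123, 0.494, 1.345, -0, 1.302, -0.096], TCP at [215.363, 586.724, 213.915] pointing down, gripper open.
Joint ranges: [-2.91, 2.91], [-0.82, 2.16], [0.22, 2.67], [-1.22, 4.37], [0.12, 2.79], [-3.08, 3.08]. Speed limits (rad/s): [1.89, 1.89, 2.57, 3.01, 3.01, 3.01].

INTERFACE

Orientations are given as [roll, pitch, yaw] about the fixed x, y, z axes, in that order (R = Rz(yaw) Ry(pitch) Rx(roll)).
In Python, from rig import r gives the robot as it stands.
- The arm moves only by the tool drive_tool, never from a script. Its argument "moves" is text: rows parted by semicolons, each of 7 numbers parted by spaces: the opening, from 0 (shut) to 1 (fully open), then the shift along the tool's x, y, z in mm, then the turn, a rotation vector about the tool's x, y, z in degrees. A call has 1 to 5 rows; each row is the pose to reach, as a shift and turn from the pose commanded when the call began, along the tool's axes at that moment; what a row does not reach only later rows make up. A row lasts 1/8 s, in which the tool goes at most 62.5 mm and 10.7 degrees, less where a joint would pass 70% of its speed; a pose out of reach is approached as far as the arm can. A call with a gripper value outside its range is refused whole. The fingers move at their own pace and stop on an object; the grip force is fixed at half the most. Time passes only in rows, so rows that repeat a pose let the fingers close. It gives the time, the measured TCP pose, the force and the opening at its end, in the units of the state.
- r.sense(): the state, without advancing time (a new reading comes with each control period).
- r.capture(name): name is "scene" or "top" or "wrist"; returns a dict with "frame" (384x512x3 uint8, red, green, blue), "fx", "fy", "cx", "cy" (pixels), "rvec" (rotation vector, rad) and "tvec" (3), from world to camera coordinates, as OpenCV has them; the wrist camera has in their place "tool_from_camera" (4x4, takes a point from camera to tool coordinates, whose origin is the TCP and whose axes are the tool frame's). Camera axes: x right, y down, z forward; pixel columns grow to the right and rows downward; lengths in mm; the calibration is good to about 2 mm. A picture is of the moment at which its call begins: read the wrist's pose just before it. There is no depth.
- r.hand_in(): hands the job in, once; it reports no verdict.
The state is a dict: "time_s": time; "joints": joint angles; "qvel": joint speeds; "joint_torque": joint torques, N m; "tcp_pos": TCP position; "ee_rot": TCP orientation; "wrist_force": force on the tool from outside, world axes, zero at the start; "wrist_torque": the same for the moment, N m; "gripper_width": opening from 0.0 (shut) to 1.0 (fully open).
Only numpy, scipy, OpenCV 4.12 (cv2) and the standard library are available. Lean on these libraries where they do the work, as an engineer would, in place of code of your own. Each camera call takes 0.05 s, during which the arm holds its last target. There are 200 camera calls.

TASK

The mallet head's mortise has just been ground out and needs its dust blown out: turn the red ball-valve lever on the air station from shut to half open (45 degrees) and leave it there, then pick up the wooden mallet head, lift it over the clutter and bring it above the upright flat air nozzle. Finish while holding it in the gripper, still and level, mortise centred over the nozzle and lined up lengthwise with it, about a centimetre clear of the nozzle's lip. Do not let the head touch the air station, and leave everything else on the bench undisturbed.

Things in the scene. Friction and masses are not known exactly. Their poses are not given: they have to be found in the camera images.
- air_station: fixed air station: board 100 (x) x 430 (y -227 to +203) x 12 mm; 21 mm steel pipe along y, axis at z 70. Origin: on the bench under the valve stem. Along y: grey regulator at +125 (46 wide, knob top z 136, gauge out to x -52), brass ball valve with red lever at 0, riser with flat nozzle at -170, in a chip pan of 43 radius, rim z 32. z up
- valve (a joint): ball valve lever's angle about the vertical stem, rad. 0 = shut: lever square to the pipe, along the station's -x; grows counter-clockwise from above; 0.785 = half open; 1.571 = full open: lever along the pipe, to the nozzle (station -y). Stops at both ends, stays where left; friction 0.3 N m (4 N at the grip point)
- valve_axis (a point): point on the valve's stem at the lever's mid height, 102 mm above the bench; axes as the station's
- valve_grip (a point): point inside the lever's red sleeve, 80 mm out from the stem; moves with the lever. Sleeve 18 mm wide, 8 thick (98 to 106 mm above the bench), 28 to 108 mm out from the stem; 60 mm or more of free space under it. Its x axis points from the lever's tip to the stem
- nozzle_tip (a point): centre of the flat nozzle's mouth, its highest point, 140 mm above the bench. The orange lip is 30 mm long (y, along the pipe: station's y) and 6 mm thick (x), 6 mm high; below it a silver body 34 x 9 mm. z up
- head: loose dark wooden mallet head, 116 mm long (x) x 56 mm wide (y) x 64 mm high (z), 0.27 kg more or less, lying on the cork pad with z up. Origin: centre of its underside. A rectangular mortise, 44 mm along x by 18 mm along y, goes straight through it from top to underside in its middle. Take it across its 56 mm width
- pad: fixed square cork pad under the mallet head, 150 x 150 x 4 mm, origin at the centre of its underside on the bench
- bit_tray: bystander: red tray, 160 (x) x 90 (y) x 22 mm, with 18 grinding bits standing in it up to 62 mm above the bench; usually between the head and the nozzle. Origin: centre of its underside
- handle: bystander: the mallet's light wooden handle lying down, 265 mm long (x, from -120 to +146 mm), 22 mm wide, 30 mm high; origin under its middle
- glue: bystander: white glue bottle with a green cap, 62 mm across, 196 mm high; origin: centre of its underside
- can: bystander: red drinks can, 66 mm across, 122 mm high; origin: centre of its underside
- cup: bystander: white cup, 72 mm across the rim, 85 mm high; origin: centre of its underside
- screwdriver: bystander: screwdriver with a red handle lying along its x axis, handle to -x, 200 mm long, 26 mm thick; origin under its middle
- brush: bystander: flat brush lying along its x axis, wooden handle to -x, 200 mm long, 42 mm wide, 20 mm high; origin under its middle
There are look-alikes about, which are no part of the job. What is shaped like the head but blue is not meant.

How it is judged (in metres and radians):
On the way, in this order (a step that is already met when the one before it is completed fails the run):
1. the valve lever is turned to half open (45 degrees, within 8) (value of joint valve between 0.645 and 0.925 rad and contact force between the fingers and air_station below 0.1 N), for 0.2 s.
2. the mallet head is lifted clear of the clutter in the gripper (height (world z) of head above 0.08 m and contact force between the fingers and head above 1 N), for 0.1 s.
At the end, for the whole second after the job is handed in: Valve at 45 degrees within 8; the head held by the fingers alone, still, level within 6 degrees, mortise centre within 7 mm of the nozzle centre seen from above, length within 8 degrees of the nozzle's, underside 3 to 18 mm above the lip, touching nothing of the station (value of joint valve between 0.645 and 0.925 rad and horizontal distance between head and nozzle_tip below 0.007 m and z of head in the frame of nozzle_tip between 0.003 and 0.018 m and angle between the x axis of head and the y axis of nozzle_tip, either way round below 0.14 rad and angle between head's own z axis and vertical below 0.1 rad and linear speed of head below 0.02 m/s and contact force between the fingers and head above 1 N and contact force between head and air_station below 0.05 N); the arm keeps its last pose, push and grip.
It fails at once if the mallet head strikes the air station (contact force between head and air_station above 1 N).
It fails at once if a bystander is disturbed (moved more than 25 mm) (distance of any of bit_tray, handle, glue, can, cup, screwdriver, brush from where it was at the start of the episode above 0.025 m).
It also fails if it takes over 61 s, if anything falls off the work surface, if the arm or the gripper's body presses on something with over 40 N, if the wrist force passes 120 N, or if a joint passes its speed limit or range.

## Working session

There is one attempt and no reset: what is moved stays moved. The work goes in short steps, Python scripts to look and compute and a tool call to move; the robot and the scene stay as the last step left them, time stands still between calls to the robot, and variables do not carry over. Pictures are saved under pics/ and viewed, about 8 in all and at most 12, crops included, and the job is handed in when it is done.

Besides the shell and the picture viewer there is one more tool, called after "Request:" by a JSON object that holds its "op" and its "data", one argument or row to a line. drive_tool: Moves the arm, as the interface text tells. Its arguments: {"type":"object","properties":{"moves":{"type":"string"}},"required":["moves"]}

```bash
mkdir -p pics; ls; python3 - <<'E'
from rig import r
import cv2,numpy as np
s=r.sense(); print({k:np.round(v,3).tolist() for k,v in s.items()})
for n in("top","scene"):
    c=r.capture(n); cv2.imwrite(f"pics/{n}0.png",c["frame"][:,:,::-1]); print(n,c["fx"],c["fy"],c["cx"],c["cy"],c["rvec"],c["tvec"])
    np.savez(f"{n}0.npz",**c)
a=cv2.imread("pics/top0.png");
cv2.imwrite("pics/top0b.png",cv2.resize(a,(800,600),interpolation=cv2.INTER_CUBIC))
E
```

```text
pics
{'time_s': 0.0, 'joints': [1.123, 0.494, 1.346, -0.0, 1.302, -0.096], 'qvel': [-0.002, 0.0, 0.001, -0.001, -0.002, -0.001], 'joint_torque': [0.003, -87.882, -38.186, 0.071, 0.053, -0.0], 'tcp_pos': [215.211, 586.367, 213.357], 'ee_rot': [-1.572, 0.0, -0.352], 'wrist_force': [0.753, -0.754, 0.729], 'wrist_torque': [-0.039, 0.017, 0.054], 'gripper_width': 0.999}
top 443.69527208782506 443.69527208782506 256.08644388490904 191.58015564880307 [ 1.99965633 -2.21922753  0.25214333] [-111.68348462  555.03187871 1254.90781699]
scene 448.51276885450415 448.51276885450415 249.04711376771155 190.965107829539 [ 1.27317303  2.52039144 -0.70584845] [ 418.10849276 -240.36337304 1433.19757238]
```

View pics/top0b.png

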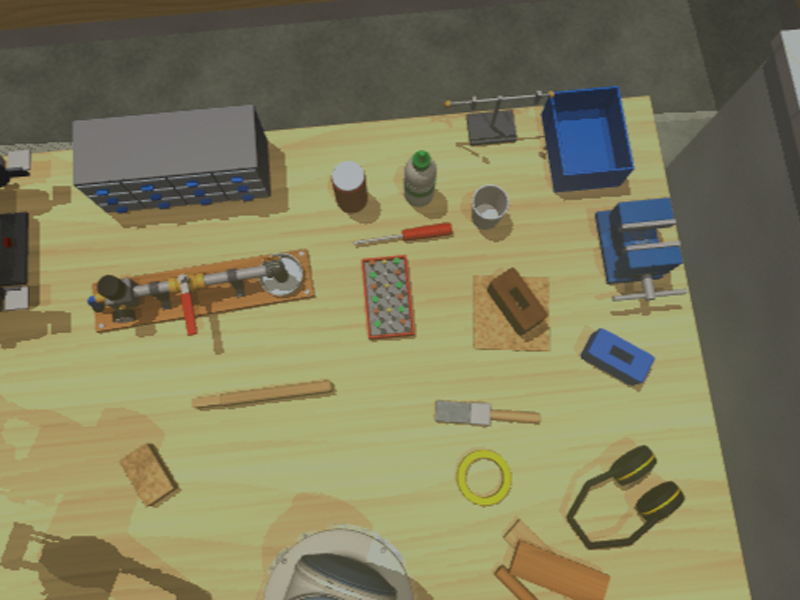

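View pics/scene0.png

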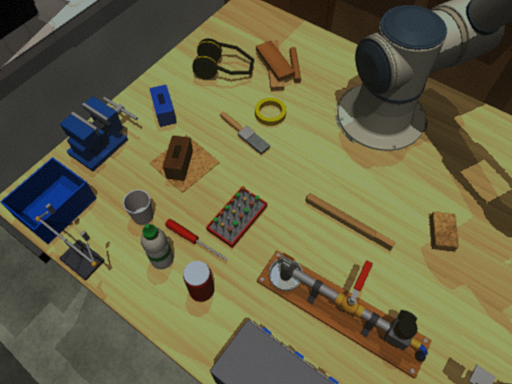

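The top view shows the head (dark brown, on cork) at about (517,300) in the 800x600 frame. The blue look-alike is at (618,355) and an orange-brown wood piece at (560,570). The dark wooden one on the cork pad fits the description. The station is at (95–310, 250–330), with the red lever at (190,310) and the nozzle at about (277,270). I'll enlarge crops of both with a measurement grid.

```bash
cat > h.py <<'E'
import numpy as np,cv2
def ld(n): return dict(np.load(n+".npz"))
def proj(c,P):
    K=np.array([[c["fx"],0,c["cx"]],[0,c["fy"],c["cy"]],[0,0,1.]])
    return cv2.projectPoints(np.float64(P).reshape(-1,1,3),c["rvec"],c["tvec"],K,None)[0].reshape(-1,2)
def ray(c,uv):
    R=cv2.Rodrigues(c["rvec"])[0]; o=-R.T@c["tvec"].ravel()
    uv=np.atleast_2d(np.float64(uv)); d=np.c_[(uv[:,0]-c["cx"])/c["fx"],(uv[:,1]-c["cy"])/c["fy"],np.ones(len(uv))]@R
    return o,d
def plane(c,uv,z):
    o,d=ray(c,uv); return o+d*((z-o[2])/d[:,2])[:,None]
def tri(c1,u1,c2,u2):
    o1,d1=ray(c1,u1);o2,d2=ray(c2,u2);d1=d1[0];d2=d2[0]
    t=np.linalg.lstsq(np.c_[d1,-d2],o2-o1,rcond=None)[0]; a=o1+t[0]*d1;b=o2+t[1]*d2
    return (a+b)/2,np.linalg.norm(a-b)
E
python3 - <<'E'
from h import *
T=ld("top0");S=ld("scene0")
print(proj(T,[[0,0,0],[500,0,0],[0,300,0],[215,587,214]]),proj(S,[[0,0,0],[500,0,0],[0,300,0]]))
f=T["frame"];g=S["frame"]
def crop(f,x,y,w,h,k): return cv2.resize(f[y:y+h,x:x+w],None,fx=k,fy=k,interpolation=cv2.INTER_CUBIC)
A=crop(f,55,150,150,70,5);                 # station top
B=np.hstack([crop(g,255,245,100,70,4),crop(f,295,160,87,70,4)])
B=np.hstack([B,np.zeros((B.shape[0],750-B.shape[1],3),np.uint8)]) if B.shape[1]<750 else B[:,:750]
cv2.imwrite("pics/c1.png",np.vstack([A,B[:250]])[:,:,::-1])
H=cv2.cvtColor(f,cv2.COLOR_RGB2HSV);G=cv2.cvtColor(g,cv2.COLOR_RGB2HSV)
for n,Hh in(("top",H),("scene",G)):
    m=((Hh[...,0]<6)|(Hh[...,0]>174))&(Hh[...,1]>170)&(Hh[...,2]>110)
    k,l,st,ce=cv2.connectedComponentsWithStats(m.astype(np.uint8))
    for i in range(1,k):
        if st[i,4]>15:
            print(n,"red",st[i],ce[i].round(1),np.round(cv2.minAreaRect(np.argwhere(l==i)[:,::-1].astype(np.float32))[1:2],1),)
print(f[192,330],f[190,318],f[180,310],H[192,330],H[205,345],H[180,310])
E
```

```text
[[216.59873537 387.82167802]
 [202.76256774 214.29647434]
 [110.12099263 399.9102506 ]
 [-39.37827268 339.37931341]] [[379.89229617 115.7444655 ]
 [292.89535456 229.5010217 ]
 [469.80600114 161.33189095]]
top red [259 145  28   6  61] [271.6 147.2] [[ 3.1 27.5]]
top red [117 188   8  25 109] [120.2 199.8] [[24.7  4.6]]
scene red [207 202  60  43  94] [237.3 227.1] [[27.  63.7]]
scene red [166 220  30  21 196] [180.4 229.7] [[33.   6.1]]
scene red [355 261  17  30 196] [362.9 275.4] [[ 6.5 29.7]]
[74 63 37] [69 61 35] [168 134  82] [ 21 128  74] [ 18 135  89] [ 18 131 168]
```

View pics/c1.png

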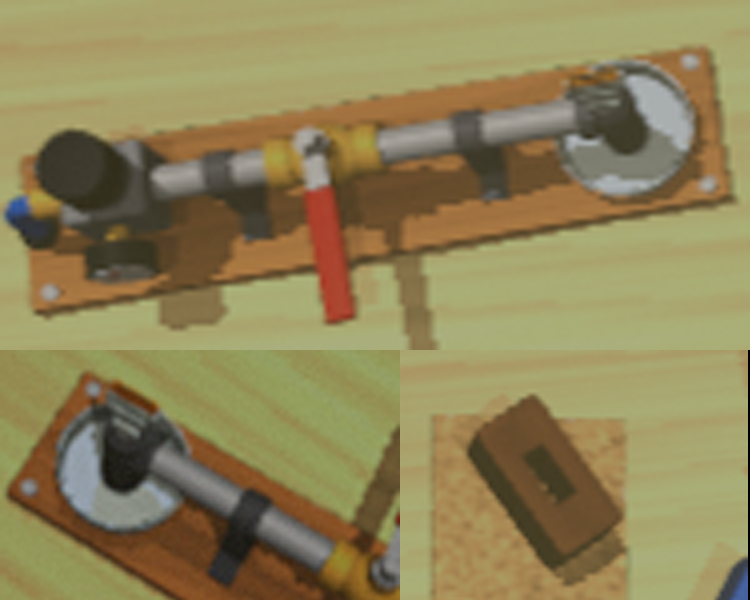

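The crop confirms the head: brown, on the cork pad, with its mortise at crop (551,474). The valve stem is at (315,145), the lever tip at (340,320), and the orange lip at (595,75) in the top view and about (130,395) in the scene view. Next I'll compute positions.

```bash
python3 - <<'E'
from h import *
T=ld("top0");S=ld("scene0")
t=lambda a:np.array(a)/5+[55-.4,150-.4]
b=plane(T,t([[25,158],[710,47],[735,198],[38,312]]),12); print("board",b.round(0).tolist(),[np.linalg.norm(b[i]-b[i-1]).round(0) for i in range(4)])
c=b.mean(0); ux=(b[0]+b[3]-b[1]-b[2])[:2]; ux/=np.linalg.norm(ux)  # station +y dir
ysd=ux; xs=np.array([ysd[1],-ysd[0]]); o=c[:2]+12*ysd
print("yaw(y dir)",np.degrees(np.arctan2(*ysd[::-1])),"origin",o.round(1),"nozzle",(o-170*ysd).round(1),"grip",(o-80*xs).round(1))
print("stem",plane(T,t([[315,145]]),108).round(0),"tip",plane(T,t([[340,320]]),106).round(0))
L=plane(T,[[120.2,199.8]],104); print("lever cent",L.round(1), "exp",(o-68*xs).round(1))
for n,C,w in(("top",T,(160,155,195,180)),("scene",S,(275,245,305,268))):
    H=cv2.cvtColor(C["frame"],cv2.COLOR_RGB2HSV)[w[1]:w[3],w[0]:w[2]]
    m=(H[...,0]>8)&(H[...,0]<24)&(H[...,1]>205)
    p=np.argwhere(m)[:,::-1]+[w[0],w[1]]
    print(n,len(p),p.mean(0).round(1),plane(C,[p.mean(0)],138).round(1),p.min(0),p.max(0)) if len(p) else 0
    print(H[:,:,1].max(),proj(C,[*(o-170*ysd),140]).round(1))
hc=lambda a:(np.array(a)-[400,350])/4+[295-.4,160-.4]
h=plane(T,hc([[478,437],[533,397],[622,518],[558,555]]),68); print("head",h.round(0).tolist(),[np.linalg.norm(h[i]-h[i-1]).round(0) for i in range(4)],h.mean(0).round(1))
d=(h[2]+h[3]-h[0]-h[1]); print("yaw",np.degrees(np.arctan2(d[1],d[0])))
q=plane(T,hc([[525,458],[545,443],[577,490],[558,502]]),68); print("mort",q.mean(0).round(1),[np.linalg.norm(q[i]-q[i-1]).round(0) for i in range(4)])
E
```

```text
board [[647.0, 431.0, 12.0], [675.0, 4.0, 12.0], [576.0, -4.0, 12.0], [549.0, 424.0, 12.0]] [np.float64(98.0), np.float64(427.0), np.float64(99.0), np.float64(428.0)]
yaw(y dir) 93.69744173809181 origin [611.1 225.7] nozzle [622.  56.] grip [531.2 220.5]
stem [[609. 225. 108.]] tip [[506. 215. 106.]]
lever cent [[547.2 220.8 104. ]] exp [543.2 221.3]
186 [[174.  165.5]]
scene 13 [287.8 256.5] [[626.9  58.5 138. ]] [283 254] [293 259]
225 [[288.2 254. ]]
head [[552.0, -343.0, 68.0], [579.0, -388.0, 68.0], [480.0, -441.0, 68.0], [458.0, -390.0, 68.0]] [np.float64(105.0), np.float64(52.0), np.float64(111.0), np.float64(56.0)] [ 517.3 -390.4   68. ]
yaw -152.8242524263511
mort [ 519.4 -393.5   68. ] [np.float64(41.0), np.float64(19.0), np.float64(42.0), np.float64(17.0)]
```

```bash
cat >> h.py <<'E'
from scipy.spatial.transform import Rotation as Ro
def delta(s,xyz,yaw):
    R=Ro.from_euler("xyz",s["ee_rot"]); G=Ro.from_euler("xyz",[-np.pi/2,0,np.radians(yaw)])
    print("t",round(s["time_s"],2),"tcp",np.round(s["tcp_pos"],1),"rpy",np.degrees(s["ee_rot"]).round(1),"F",np.round(s["wrist_force"],1),"w",round(float(s["gripper_width"]),3))
    print("shift",R.inv().apply(np.array(xyz)-s["tcp_pos"]).round(1),"turn",np.degrees((R.inv()*G).as_rotvec()).round(1))
E
python3 - <<'E'
from h import *; from rig import r
delta(r.sense(),[531,220,150],3.7)
E
```

```text
t 0.1 tcp [215.2 586.4 213.4] rpy [-90.1   0.  -20.2] F [ 0.6 -0.1  1.1] w 0.997
shift [ 422.7   63.6 -235.1] turn [  0.1 -23.9  -0. ]
```

Request:
{"op": "drive_tool", "data": {
  "moves": "0.6 55 0 -31 0 -8 0; 0.6 110 0 -62 0 -16 0; 0.6 163 0 -92 0 -24 0; 0.6 215 0 -120 0 -24 0; 0.6 265 0 -148 0 -24 0"
}}

```text
time_s: 0.72
tcp_pos: [414.1, 354.8, 213.8]
ee_rot: [-1.571, 0.0, 0.067]
wrist_force: [0.2, 1.2, -0.3]
gripper_width: 0.6
```

```bash
python3 - <<'E'
from h import *; from rig import r
delta(r.sense(),[531,220,150],3.7)
E
```

```text
t 0.72 tcp [414.1 354.8 213.8] rpy [-90.    0.    3.8] F [ 0.2  1.2 -0.3] w 0.6
shift [ 107.6   63.8 -142.3] turn [ 0.   0.1 -0. ]
```

Request:
{"op": "drive_tool", "data": {
  "moves": "0.6 38 20 -48 0 0 0; 0.6 72 42 -95 0 0 0; 0.6 108 64 -142 0 0 0; 0.6 108 64 -142 0 0 0"
}}

```text
time_s: 1.23
tcp_pos: [531.8, 218.8, 148.1]
ee_rot: [-1.572, 0.002, 0.063]
wrist_force: [0.3, -0.2, 0.6]
gripper_width: 0.599
```

```bash
python3 - <<'E'
from h import *; from rig import r
delta(r.sense(),[531,220,83],3.7)
c=r.capture("wrist"); np.savez("w1.npz",**c)
cv2.imwrite("pics/w1.png",c["frame"][:,:,::-1]); print(c["fx"],c["cx"],c["cy"],c["tool_from_camera"].round(2))
E
```

```text
t 1.23 tcp [531.8 218.8 148.1] rpy [-90.1   0.1   3.6] F [ 0.3 -0.2  0.6] w 0.599
shift [-0.6 65.1  1.3] turn [ 0.1 -0.1 -0.1]
319.69835520996264 254.51521891443673 191.15900277251353 [[  -0.      0.97    0.26  -71.61]
 [   0.     -0.26    0.97 -169.96]
 [   1.      0.     -0.     -1.59]
 [   0.      0.      0.      1.  ]]
```

View pics/w1.png

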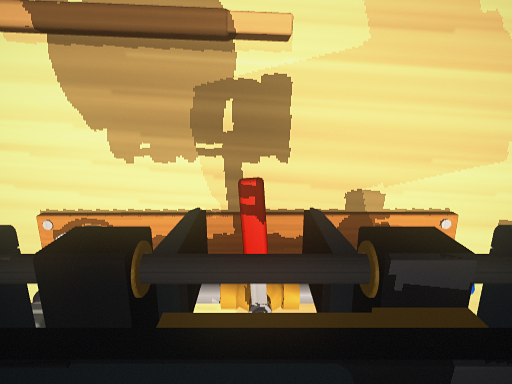

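The lever's red sleeve, with its tip at (251,180), lies midway between the fingers (205 and 305). I'll go down, close, and turn it 45° on the arc about the stem.

Request:
{"op": "drive_tool", "data": {
  "moves": "0.6 0 30 1 0 0 0; 0.6 0 65 1 0 0 0; 0.25 0 65 1 0 0 0; 0.1 0 65 1 0 0 0; 0.1 0 65 1 0 0 0"
}}

```text
time_s: 1.9
tcp_pos: [530.8, 223.3, 86.3]
ee_rot: [-1.571, -0.002, 0.068]
wrist_force: [-0.6, -4.9, 2.7]
gripper_width: 0.304
```

```bash
python3 - <<'E'
from h import *; from rig import r
s=r.sense(); delta(s,s["tcp_pos"],3.7)
p0=s["tcp_pos"]; R=Ro.from_euler("xyz",s["ee_rot"]); C=np.array([611,226]); v=p0[:2]-C; print(np.linalg.norm(v),np.degrees(np.arctan2(v[1],v[0]))-180)
for a in (9,18,27,36,45,46):
    q=C+Ro.from_euler("z",a,degrees=True).apply([*v,0])[:2]
    print(a,R.inv().apply([*(q-p0[:2]),0]).round(1))
E
```

```text
t 1.9 tcp [530.8 223.3  86.3] rpy [-90.   -0.1   3.9] F [-0.6 -4.9  2.7] w 0.304
shift [0. 0. 0.] turn [-0.   0.2  0.1]
80.2927100471046 -358.08946230078107
9 [  0.6  -0.  -12.6]
18 [  3.1   0.  -24.9]
27 [  7.5   0.  -36.7]
36 [ 13.7   0.  -47.7]
45 [ 21.6   0.  -57.5]
46 [ 22.5   0.  -58.6]
```

Request:
{"op": "drive_tool", "data": {
  "moves": "0.1 0 0 0 0 0 0; 0.1 0 0 0 0 0 0; 0.1 0 0 0 0 0 0"
}}

```text
time_s: 2.28
tcp_pos: [530.6, 222.7, 85.8]
ee_rot: [-1.571, -0.001, 0.067]
wrist_force: [-2.3, -4.6, 9.0]
gripper_width: 0.193
```

```bash
python3 - <<'E'
from h import *; from rig import r
s=r.sense(); delta(s,[531,220,83],3.7)
c=r.capture("top"); cv2.imwrite("pics/t2.png",cv2.resize(c["frame"][140:240,50:220],None,fx=4.5,fy=4.5)[:,:,::-1])
E
```

```text
t 2.27 tcp [530.6 222.7  85.8] rpy [-90.   -0.    3.8] F [-2.3 -4.6  9. ] w 0.193
shift [ 0.3  2.8 -2.7] turn [0.  0.1 0. ]
```

Request:
{"op": "drive_tool", "data": {
  "moves": "0.1 1 0 -12 0 -9 0; 0.1 4 0 -24 0 -18 0; 0.1 9 0 -35.5 0 -27 0; 0.1 15.5 0 -46 0 -36 0; 0.1 23.5 0 -55.5 0 -45 0"
}}

```text
time_s: 2.95
tcp_pos: [556.8, 167.2, 85.7]
ee_rot: [-1.571, 0.003, 0.857]
wrist_force: [-6.5, -18.0, 12.3]
gripper_width: 0.198
```

Request:
{"op": "drive_tool", "data": {
  "moves": "0.1 0 0 0 0 0 0; 0.1 0 0 0 0 0 0"
}}

```text
time_s: 3.2
tcp_pos: [557.4, 166.8, 85.7]
ee_rot: [-1.572, 0.003, 0.852]
wrist_force: [-4.1, -24.3, 11.0]
gripper_width: 0.196
```

```bash
python3 - <<'E'
from h import *; from rig import r
s=r.sense(); delta(s,[558,167,83],48.6)
C=np.array([611,227]);v=C-s["tcp_pos"][:2]; print(np.linalg.norm(v),np.degrees(np.arctan2(v[1],v[0])))
E
```

```text
t 3.2 tcp [557.4 166.8  85.7] rpy [-90.1   0.1  48.8] F [ -4.1 -24.3  11. ] w 0.196
shift [ 0.6  2.7 -0.3] turn [ 0.1  0.2 -0.1]
80.6534162490916 48.32176582036712
```

Request:
{"op": "drive_tool", "data": {
  "moves": "0.6 0 0 0 0 0 0; 0.6 0 0 0 0 0 0; 0.6 0 0 0 0 0 0; 0.6 0 0 0 0 0 0"
}}

```text
time_s: 3.7
tcp_pos: [557.5, 169.4, 84.9]
ee_rot: [-1.571, -0.0, 0.853]
wrist_force: [0.1, -0.3, -0.5]
gripper_width: 0.59
```

Request:
{"op": "drive_tool", "data": {
  "moves": "0.6 0 -40 0 0 0 0; 0.6 0 -90 0 0 0 0; 0.6 0 -140 0 0 0 0; 0.6 0 -140 0 0 0 0; 0.6 0 -140 0 0 0 0"
}}

```text
time_s: 4.32
tcp_pos: [557.2, 169.2, 224.4]
ee_rot: [-1.57, 0.0, 0.853]
wrist_force: [0.0, -0.8, -0.1]
gripper_width: 0.599
```

```bash
python3 - <<'E'
from h import *; from rig import r
s=r.sense(); delta(s,[518,-392,300],-60)
c=r.capture("wrist"); np.savez("w2.npz",**c,pos=s["tcp_pos"],rot=s["ee_rot"]); d=r.capture("scene"); np.savez("scene1.npz",**d)
cv2.imwrite("pics/w2.png",np.hstack([c["frame"],d["frame"][200:384,200:456].repeat(2,0).repeat(2,1)[:384-16]  if 0 else cv2.resize(d["frame"][240:360,250:390],(448,384))])[:,:,::-1][:,:960])
a=cv2.imread("pics/w2.png"); cv2.imwrite("pics/w2.png",cv2.resize(a,(800,320)))
E
```

```text
t 4.33 tcp [557.2 169.2 224.4] rpy [-90.    0.   48.8] F [ 0.  -0.8 -0.1] w 0.599
shift [-448.4  -75.5 -339.8] turn [  0.  108.8  -0. ]
```

View pics/w2.png

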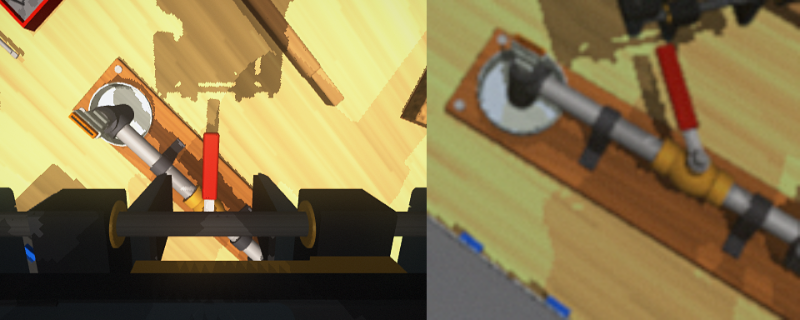

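The lever is now about 45° to the pipe in both views. In the wrist view the red sleeve is at (210,165) and the orange lip at (82,125). I'll measure the lever angle and the nozzle from this wrist view.

```bash
cat >> h.py <<'E'
def wplane(c,uv,z):
    R=Ro.from_euler("xyz",c["rot"]); M=c["tool_from_camera"]
    uv=np.atleast_2d(np.float64(uv)); d=np.c_[(uv[:,0]-c["cx"])/c["fx"],(uv[:,1]-c["cy"])/c["fy"],np.ones(len(uv))]
    d=R.apply(d@M[:3,:3].T); o=c["pos"]+R.apply(M[:3,3]); return o+d*((z-o[2])/d[:,2])[:,None]
E
python3 - <<'E'
from h import *
c=ld("w2"); f=c["frame"]; H=cv2.cvtColor(f,cv2.COLOR_RGB2HSV)
m=((H[...,0]<6)|(H[...,0]>174))&(H[...,1]>170)&(H[...,2]>90); m[:140]=0
p=np.argwhere(m)[:,::-1].astype(float); w=wplane(c,p,104)[:,:2]
v=cv2.fitLine(w.astype(np.float32),cv2.DIST_L2,0,.01,.01).ravel(); print("lever",len(p),np.degrees(np.arctan(v[1]/v[0])),w.mean(0))
# lip
k=f[110:190,70:150]; cv2.imwrite("pics/lip.png",cv2.resize(f[100:250,70:270],(800,600),interpolation=cv2.INTER_CUBIC)[:,:,::-1])
h=H[110:190,70:150]; m=(h[...,0]>8)&(h[...,0]<20)&(h[...,1]>215)&(h[...,2]>100)
p=np.argwhere(m)[:,::-1]+[70,110]; print(len(p),p.mean(0),p.min(0),p.max(0),wplane(c,[p.mean(0)],138))
E
```

```text
lever 1449 47.077126 [567.53958522 175.59831634]
155 [ 99.27096774 150.27096774] [ 83 135] [115 165] [[626.18797805  56.99422468 138.        ]]
```

View pics/lip.png

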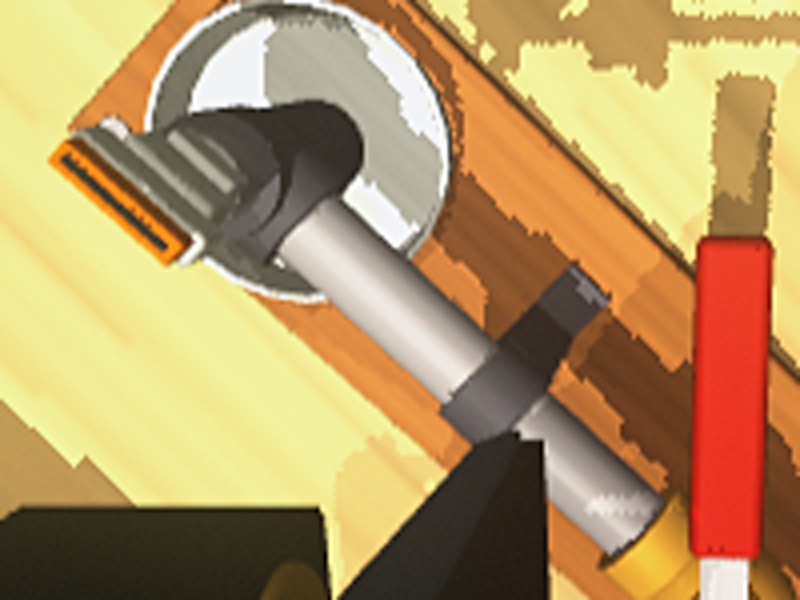

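```bash
python3 - <<'E'
from h import *
c=ld("w2"); t=lambda a:np.array(a)/4+[70-.4,100-.4]
a=wplane(c,t([[62,155],[168,245]]),140); print("slot",a.round(1).tolist(),a.mean(0),np.degrees(np.arctan2(*(a[0]-a[1])[[1,0]])))
o=wplane(c,t([[50,158],[72,140],[192,240],[176,265]]),140); print("lip corners",o.round(1).tolist(),o.mean(0).round(1),[np.linalg.norm(o[i]-o[i-1]).round(1) for i in range(4)])
e=wplane(c,t([[275,258],[438,405],[330,195],[492,342]]),75); print("pipe",np.degrees(np.arctan2(*(e[1]-e[0])[[1,0]])),np.degrees(np.arctan2(*(e[3]-e[2])[[1,0]])), e.mean(0))
T=ld("top0")
E
```

```text
slot [[626.6, 43.8, 140.0], [624.2, 69.7, 140.0]] [625.42377789  56.71128372 140.        ] -84.62475119360913
lip corners [[628.9, 42.6, 140.0], [622.9, 43.1, 140.0], [619.8, 72.1, 140.0], [626.0, 73.5, 140.0]] [624.4  57.8 140. ] [np.float64(31.0), np.float64(6.0), np.float64(29.2), np.float64(6.3)]
pipe 93.98570036126783 94.49566722106323 [622.46105167 104.57048079  75.        ]
```

Lever is 43.4° from shut (47.1° against a station yaw of 3.7–4°), inside the window. The nozzle is at about (624.5, 57.3). Next is the traverse to the head, turning the wrist to yaw −153° so that joint 6 stays in range for the end pose at yaw −86°.

Request:
{"op": "drive_tool", "data": {
  "moves": "1 -22 -3 -17 0 10 0; 1 -45 -6 -34 0 20 0; 1 -67 -9 -51 0 30 0; 1 -90 -12 -68 0 40 0; 1 -112 -15 -85 0 50 0"
}}

```text
time_s: 5.05
tcp_pos: [547.1, 28.1, 238.7]
ee_rot: [-1.571, 0.002, -0.026]
wrist_force: [0.1, -0.2, 0.4]
gripper_width: 1.001
```

```bash
python3 - <<'E'
from h import *; from rig import r
s=r.sense(); delta(s,[535,-110,240],-51)
E
```

```text
t 5.05 tcp [547.1  28.1 238.7] rpy [-90.    0.1  -1.5] F [ 0.1 -0.2  0.4] w 1.001
shift [  -8.5   -1.3 -138.4] turn [ 0.1 49.5 -0.1]
```

Request:
{"op": "drive_tool", "data": {
  "moves": "1 -2 0 -28 0 10 0; 1 -3 0 -56 0 20 0; 1 -5 0 -84 0 30 0; 1 -7 0 -112 0 40 0; 1 -8.5 0 -138 0 49.5 0"
}}

```text
time_s: 5.68
tcp_pos: [535.8, -109.6, 238.6]
ee_rot: [-1.572, 0.002, -0.89]
wrist_force: [0.1, 0.3, 0.2]
gripper_width: 1.002
```

Request:
{"op": "drive_tool", "data": {
  "moves": "1 20 0 -19 0 10 0; 1 41 0 -38 0 20 0; 1 61 0 -57 0 30 0; 1 82 0 -77 0 40 0; 1 103 0 -96 0 50 0"
}}

```text
time_s: 6.3
tcp_pos: [526.9, -250.0, 238.5]
ee_rot: [-1.573, 0.001, -1.763]
wrist_force: [0.5, 0.0, -0.1]
gripper_width: 0.997
```

```bash
python3 - <<'E'
from h import *; from rig import r
s=r.sense(); delta(s,[540,-381,200],-152.8)
E
```

```text
t 6.3 tcp [ 526.9 -250.   238.5] rpy [ -90.1    0.  -101. ] F [ 0.5  0.  -0.1] w 0.997
shift [126.1  38.4  37.9] turn [ 0.1 51.8  0. ]
```

Request:
{"op": "drive_tool", "data": {
  "moves": "1 31 5 0 0 10.5 0; 1 62 10 0 0 21 0; 1 94 20 0 0 31.5 0; 1 125 30 0 0 42 0; 1 156 38 0 0 52 0"
}}

```text
time_s: 6.92
tcp_pos: [498.0, -403.2, 200.0]
ee_rot: [-1.573, -0.001, -2.67]
wrist_force: [0.8, -0.1, -0.7]
gripper_width: 1.001
```

Request:
{"op": "drive_tool", "data": {
  "moves": "1 0 0 0 0 0 0; 1 0 0 0 0 0 0"
}}

```text
time_s: 7.18
tcp_pos: [498.5, -402.0, 201.0]
ee_rot: [-1.573, -0.0, -2.663]
wrist_force: [0.7, 0.8, -0.5]
gripper_width: 1.002
```

```bash
python3 - <<'E'
from h import *; from rig import r
s=r.sense(); delta(s,[518,-392,20],-152.8)
c=r.capture("wrist"); np.savez("w3.npz",**c,pos=s["tcp_pos"],rot=s["ee_rot"]); cv2.imwrite("pics/w3.png",c["frame"][:,:,::-1])
E
```

```text
t 7.17 tcp [ 498.5 -402.   201. ] rpy [ -90.1   -0.  -152.6] F [ 0.7  0.8 -0.5] w 1.002
shift [-22.  181.    0.5] turn [0.1 0.2 0. ]
```

View pics/w3.png

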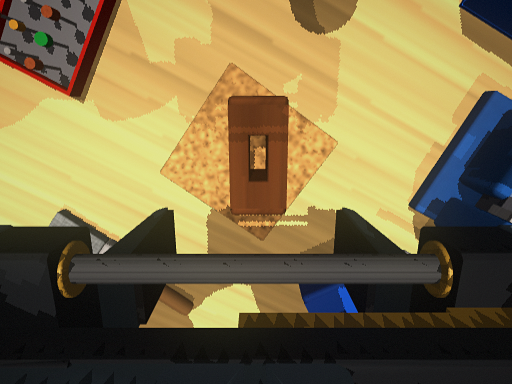

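The dark head sits square to the jaws. Its top-face corners are near (229,97), (288,97), (286,213) and (230,212), with the mortise at 249–268 × 135–181. I'll cast these to z=68.

```bash
python3 - <<'E'
from h import *; from rig import r
c=ld("w3")
for n,q in(("head",[[229,97],[288,97],[286.5,213],[230,213]]),("mort",[[249,135],[268,135],[268,181.5],[249,181.5]])):
    w=wplane(c,q,68); print(n,w.mean(0).round(1),[np.linalg.norm(w[i]-w[i-1]).round(1) for i in range(4)],np.degrees([np.arctan2(*(w[3]-w[0])[[1,0]]),np.arctan2(*(w[2]-w[1])[[1,0]])]).round(1))
s=r.sense(); delta(s,[*wplane(c,[[249,135],[268,135],[268,181.5],[249,181.5]],68).mean(0)[:2],20],-152.8)
E
```

```text
head [ 522.4 -395.3   68. ] [np.float64(111.1), np.float64(53.6), np.float64(111.1), np.float64(56.4)] [-153.2 -151.8]
mort [ 521.6 -395.9   68. ] [np.float64(44.7), np.float64(17.8), np.float64(44.7), np.float64(18.5)] [-152.8 -151.9]
t 7.22 tcp [ 498.7 -401.8  201.4] rpy [ -90.1   -0.  -152.5] F [ 0.3  0.  -0.1] w 1.0
shift [-23.1 181.4   5.5] turn [0.1 0.3 0. ]
```

Request:
{"op": "drive_tool", "data": {
  "moves": "1 -12 40 3 0 0 0; 1 -23 90 5 0 0 0; 1 -23 130 5 0 0 0; 1 -23 160 5 0 0 0; 1 -23 180 5 0 0 0"
}}

```text
time_s: 7.85
tcp_pos: [521.5, -395.4, 20.7]
ee_rot: [-1.572, -0.0, -2.662]
wrist_force: [-0.5, -0.7, 0.7]
gripper_width: 0.998
```

Request:
{"op": "drive_tool", "data": {
  "moves": "0.5 0 0 0 0 0 0; 0.5 0 0 0 0 0 0; 0.5 0 0 0 0 0 0; 0.5 0 0 0 0 0 0; 0.5 0 0 0 0 0 0"
}}

```text
time_s: 8.48
tcp_pos: [521.7, -396.6, 22.8]
ee_rot: [-1.57, 0.0, -2.664]
wrist_force: [-0.1, 2.7, 7.2]
gripper_width: 0.613
```

Request:
{"op": "drive_tool", "data": {
  "moves": "0.5 0 0 0 0 0 0; 0.5 0 0 0 0 0 0; 0.5 0 0 0 0 0 0"
}}

```text
time_s: 8.85
tcp_pos: [521.6, -396.6, 22.8]
ee_rot: [-1.57, 0.0, -2.664]
wrist_force: [-1.5, 2.3, 8.6]
gripper_width: 0.616
```

Request:
{"op": "drive_tool", "data": {
  "moves": "0.5 0 -8 0 0 0 0; 0.5 0 -40 0 0 0 0; 0.5 0 -85 0 0 0 0; 0.5 0 -135 0 0 0 0; 0.5 0 -185 0 0 0 0"
}}

```text
time_s: 9.48
tcp_pos: [521.2, -396.4, 209.0]
ee_rot: [-1.571, 0.0, -2.664]
wrist_force: [0.3, -0.9, -3.0]
gripper_width: 0.614
```

Request:
{"op": "drive_tool", "data": {
  "moves": "0.5 0 -45 0 0 0 0; 0.5 0 -45 0 0 0 0; 0.5 0 -45 0 0 0 0"
}}

```text
time_s: 9.85
tcp_pos: [521.1, -396.2, 251.4]
ee_rot: [-1.571, -0.0, -2.664]
wrist_force: [-1.1, -0.4, -3.0]
gripper_width: 0.608
```

```bash
python3 - <<'E'
from h import *; from rig import r
s=r.sense(); delta(s,[560,-170,250],-119)
E
```

```text
t 9.85 tcp [ 521.1 -396.2  251.4] rpy [ -90.    -0.  -152.7] F [-1.1 -0.4 -3. ] w 0.608
shift [-138.5    1.5 -183.1] turn [  0.  -33.7   0. ]
```

Request:
{"op": "drive_tool", "data": {
  "moves": "0.5 -20 0 -26 0 -6 0; 0.5 -48 0 -63 0 -13 0; 0.5 -78 0 -103 0 -20 0; 0.5 -108 0 -143 0 -27 0; 0.5 -138 0 -183 0 -33.7 0"
}}

```text
time_s: 10.48
tcp_pos: [559.2, -168.8, 250.3]
ee_rot: [-1.574, -0.0, -2.073]
wrist_force: [1.7, 0.1, -2.4]
gripper_width: 0.616
```

```bash
python3 - <<'E'
from h import *; from rig import r
s=r.sense(); delta(s,[624.5,57.3,250],-86)
E
```

```text
t 10.47 tcp [ 559.2 -168.8  250.3] rpy [ -90.2   -0.  -118.7] F [ 1.7  0.1 -2.4] w 0.616
shift [-229.6    0.4  -51.5] turn [  0.2 -32.7  -0. ]
```

Request:
{"op": "drive_tool", "data": {
  "moves": "0.5 -45 0 -10 0 -7 0; 0.5 -95 0 -21 0 -14 0; 0.5 -145 0 -33 0 -21 0; 0.5 -190 0 -43 0 -28 0; 0.5 -230 0 -51.5 0 -32.7 0"
}}

```text
time_s: 11.1
tcp_pos: [625.7, 57.3, 250.2]
ee_rot: [-1.574, 0.0, -1.502]
wrist_force: [0.7, -0.1, -2.0]
gripper_width: 0.613
```

Request:
{"op": "drive_tool", "data": {
  "moves": "0.5 0 30 0 0 0 0; 0.5 0 45 0 0 0 0; 0.5 0 45 0 0 0 0; 0.5 0 45 0 0 0 0"
}}

```text
time_s: 11.6
tcp_pos: [626.5, 55.1, 207.5]
ee_rot: [-1.57, -0.0, -1.506]
wrist_force: [0.1, 0.3, -1.8]
gripper_width: 0.611
```

```bash
python3 - <<'E'
from h import *; from rig import r
s=r.sense(); delta(s,[624.5,57.3,170],-86)
I=[]
for n in("wrist","scene","top"):
    c=r.capture(n); np.savez(n+"4.npz",**c,pos=s["tcp_pos"],rot=s["ee_rot"]); I.append(c["frame"])
p=[proj(ld(n+"4"),[624.5,57.3,180])[0] for n in("scene","top")]; print(p)
def cr(f,q,w,h,k): x,y=int(q[0]-w/2),int(q[1]-h/2); return cv2.resize(f[max(y,0):y+h,x:x+w],(w*k,h*k),interpolation=cv2.INTER_CUBIC)
A=np.hstack([cr(I[1],p[0],100,60,4),cr(I[2],p[1],100,60,4)])
B=np.hstack([cv2.resize(I[0],(400,300)),np.zeros((300,400,3),np.uint8)])
cv2.imwrite("pics/v4.png",np.vstack([A,B])[:,:,::-1])
E
```

```text
t 11.6 tcp [626.5  55.1 207.5] rpy [-90.   -0.  -86.3] F [ 0.1  0.3 -1.8] w 0.611
shift [-2.4 37.5 -1.9] turn [-0.  -0.3  0. ]
[array([289.17173647, 248.09115991]), array([170.94655373, 160.60427492])]
```

View pics/v4.png

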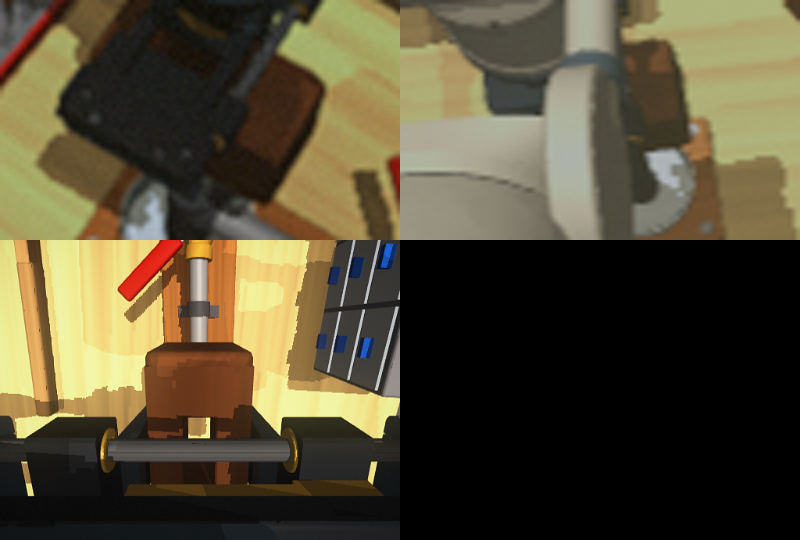

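The head is held square: in the wrist view it spans columns 145–253, centred on the pipe at about 199, with the red lever still at about 45°. I'll measure the pipe centre line and the head's end edge here, plus the orange lip in the scene view if it's visible.

```bash
python3 - <<'E'
from h import *
c=ld("wrist4"); f=c["frame"]; H=cv2.cvtColor(f,cv2.COLOR_RGB2HSV)
# pipe: low saturation run near column 254, rows 30..75 & 105..125 
P=[]
for v in list(range(28,76,6))+list(range(106,124,6)):
    m=H[v,225:285,1]<110; i=np.flatnonzero(m)+225
    if len(i)>8: P.append([(i[0]+i[-1])/2,v]); print(v,i[0],i[-1],len(i),end=' | ')
w=wplane(c,P,74)[:,:2]; k=np.polyfit(w[:,1],w[:,0],1); print("\npipe yaw",90-np.degrees(np.arctan(k[0])),"x at nozzle y",np.polyval(k,57.3),"at y226",np.polyval(k,226))
m=((H[...,0]<6)|(H[...,0]>174))&(H[...,1]>200)&(H[...,2]>150); m[80:]=0
p=np.argwhere(m)[:,::-1].astype(float); q=wplane(c,p,104)[:,:2].astype(np.float32); l=cv2.fitLine(q,cv2.DIST_L2,0,.01,.01).ravel(); print("lever",len(p),np.degrees(np.arctan(l[1]/l[0])))
# head far-end top edge -> tool coords, assuming top at tcp+45
cv2.imwrite("pics/h4.png",cv2.resize(f[120:300,160:360],(800,720),interpolation=cv2.INTER_CUBIC)[:600,:,::-1])
E
```

```text
28 242 265 24 | 34 242 265 24 | 40 242 265 24 | 46 242 265 24 | 52 242 265 24 | 58 243 265 23 | 64 243 265 23 | 70 243 265 23 | 106 243 265 23 | 112 243 265 23 | 118 243 265 23 | 
pipe yaw 94.07180023622732 x at nozzle y 626.6865264417822 at y226 614.6774143176439
lever 2167 45.721684
```

View pics/h4.png

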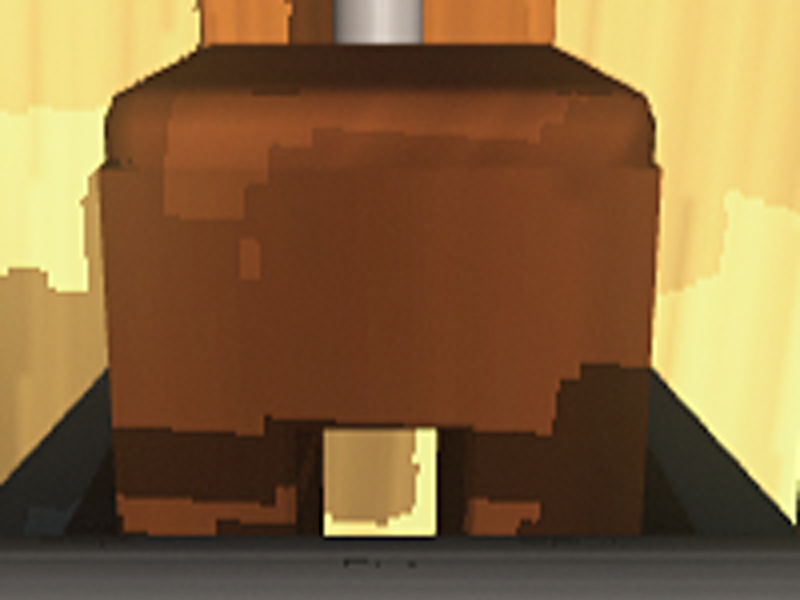

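```bash
python3 - <<'E'
from h import *
c=ld("wrist4"); print(c["tool_from_camera"].round(4)); z=c["pos"][2]+45.5
t=lambda a:np.array(a)/4+[160-.4,120-.4]
R=Ro.from_euler("xyz",c["rot"]); tool=lambda w:R.inv().apply(w-c["pos"]).round(1)
w=wplane(c,t([[98,168],[660,168],[113,430],[648,430]]),z); print("head sides (tool)",tool(w).tolist(), np.linalg.norm(w[0]-w[1]))
m=wplane(c,t([[297,424],[468,424]]),z); print("mort far edge",tool(m).tolist())
e=wplane(c,t([[112,92],[645,92]]),z); print("end edge",tool(e).tolist())
pp=wplane(c,[[253.75,28],[253.75,118]],74); print("pipe tool",tool(pp).tolist())
n=np.array([[624.5,57.3,140]]); print("nozzle tool",tool(n))
# other pipe from top0 view
T=ld("top0"); a=plane(T,np.array([[160,182],[590,120]])/5+[54.6,149.6],74); print("top pipe",a.round(1).tolist())
S=ld("scene0"); print("scene",proj(S,[[624.5,57.3,140],[627,58,140]]))
E
```

```text
[[-5.000000e-04  9.668000e-01  2.556000e-01 -7.017100e+01]
 [-2.000000e-04 -2.556000e-01  9.668000e-01 -1.699622e+02]
 [ 1.000000e+00  4.000000e-04  3.000000e-04  1.451000e-01]
 [ 0.000000e+00  0.000000e+00  0.000000e+00  1.000000e+00]]
head sides (tool) [[-49.3, -45.5, -27.5], [-49.3, -45.5, 27.7], [-21.8, -45.5, -27.5], [-21.8, -45.5, 28.0]] 55.22621446997878
mort far edge [[-22.5, -45.5, -8.4], [-22.5, -45.5, 9.3]]
end edge [[-56.7, -45.5, -25.7], [-56.7, -45.5, 25.9]]
pipe tool [[-136.0, 133.5, -0.5], [-60.0, 133.5, -0.5]]
nozzle tool [[-2.4 67.5 -1.9]]
top pipe [[605.9, 325.9, 74.0], [617.6, 72.1, 74.0]]
scene [[288.04052599 255.07978929]
 [287.68678417 256.05568207]]
```

Relative to the held head, the pipe axis is only 0.7 mm off and 0.3° in yaw. The nozzle target is (625.3, 57.2). I'll lower slowly to TCP z≈170, which puts the underside at about 151.

Request:
{"op": "drive_tool", "data": {
  "moves": "0.5 -2 8 -1 0 0 0; 0.5 -2 18 -1 0 0 0; 0.5 -2 27 -1 0 0 0; 0.5 -2 34 -1 0 0 0; 0.5 -2 37.5 -1 0 0 0"
}}

```text
time_s: 12.38
tcp_pos: [625.0, 57.5, 168.8]
ee_rot: [-1.571, 0.0, -1.505]
wrist_force: [0.7, -0.2, -1.9]
gripper_width: 0.616
```

Request:
{"op": "drive_tool", "data": {
  "moves": "0.5 0 0 0 0 0 0; 0.5 0 0 0 0 0 0; 0.5 0 0 0 0 0 0"
}}

```text
time_s: 12.75
tcp_pos: [625.3, 57.5, 169.7]
ee_rot: [-1.57, -0.0, -1.505]
wrist_force: [0.2, 1.1, -3.1]
gripper_width: 0.617
```

```bash
python3 - <<'E'
from h import *; from rig import r
s=r.sense(); delta(s,[625.3,57.2,170],-86)
I=[]
for n in("wrist","scene"):
    c=r.capture(n); np.savez(n+"5.npz",**c,pos=s["tcp_pos"],rot=s["ee_rot"]); I.append(c["frame"])
A=cv2.resize(I[0][110:290,160:360],(400,360),interpolation=cv2.INTER_CUBIC); B=cv2.resize(I[1][215:290,245:328],(398,360),interpolation=cv2.INTER_CUBIC)
cv2.imwrite("pics/v5.png",np.hstack([A,B])[:,:,::-1])
E
```

```text
t 12.75 tcp [625.3  57.5 169.7] rpy [-90.   -0.  -86.3] F [ 0.2  1.1 -3.1] w 0.617
shift [ 0.3 -0.3 -0. ] turn [-0.  -0.3  0. ]
```

View pics/v5.png

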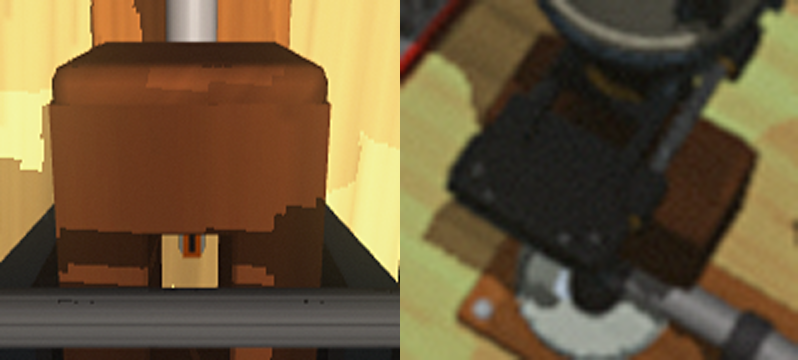

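Looking through the mortise I can see the orange lip at (191, 235–257), centred between the mortise walls (162–218) in the wrist crop. I'll check the lip's end along the length.

```bash
python3 - <<'E'
from h import *
c=ld("wrist5"); R=Ro.from_euler("xyz",c["rot"]); tool=lambda w:R.inv().apply(w-c["pos"]).round(1)
t=lambda a:np.array(a)/2+[160-.25,110-.25]
print("lip end L/R",tool(wplane(c,t([[182,257],[200,257]]),140)).tolist())
print("mortise underside L/R",tool(wplane(c,t([[162,265],[218,265]]),150.5)).tolist())
z=c["pos"][2]+45; print("mort top far edge",tool(wplane(c,t([[150,233],[233,233]]),z)).tolist(),"head sides",tool(wplane(c,t([[50,104],[329,104]]),z)).tolist())
f=c["frame"][220:255,235:275]; cv2.imwrite("pics/z.png",f)
H=cv2.cvtColor(f,cv2.COLOR_RGB2HSV); m=(H[...,0]>5)&(H[...,0]<18)&(H[...,1]>200)&(H[...,2]>110); p=np.argwhere(m)[:,::-1]+[235,220]; p=p[(p[:,1]>226)&(abs(p[:,0]-255)<7)]; print(len(p),p.min(0),p.max(0))
P=[]; H=cv2.cvtColor(c["frame"],cv2.COLOR_RGB2HSV)
for v in range(80,128,4):
    i=np.flatnonzero(H[v,225:285,1]<110)+225
    if len(i)>8:P.append([(i[0]+i[-1])/2,v])
print("pipe",tool(wplane(c,[P[0],P[-1]],74)).tolist())
E
```

```text
lip end L/R [[15.4, 29.7, -2.3], [15.4, 29.7, 3.7]]
mortise underside L/R [[13.6, 19.2, -8.6], [13.6, 19.2, 9.3]]
mort top far edge [[-22.0, -45.0, -8.0], [-22.0, -45.0, 9.2]] head sides [[-49.1, -45.0, -27.4], [-49.2, -45.0, 27.7]]
51 [252 228] [259 238]
pipe [[-90.5, 95.7, 0.6], [-56.5, 95.7, 1.0]]
```

Lip centre relative to the mortise centre is about (0.4, 0.4) mm. The 6.0 mm lip width and 17.9 mm mortise width come out right at the assumed heights. Handing in.

```bash
python3 - <<'E'
from rig import r
s=r.sense(); print(s["time_s"],s["tcp_pos"],s["qvel"],s["gripper_width"],s["wrist_force"])
print(r.hand_in())
E
```

```text
12.85 [625.25522786  57.52414266 169.64441664] [ 0.0007654   0.0006826   0.00317092  0.00148561  0.00053853 -0.00032191] 0.614021783640659 [-0.98074813  0.23619591 -2.32406018]
the job is handed in; nothing more can be done
None
```

I turned the valve to half open, then lifted the mallet head over the clutter. I handed the job in at 12.85 s with the head held still above the nozzle. The hand-in gives no verdict, so these figures come from my own last checks.

- **Valve:** two measurements put the lever about 43.4° and 41.7° from shut. The window is 37° to 53°.
- **Centring:** seen through the mortise, the nozzle lip is within about 1 mm of the mortise centre.
- **Alignment:** the head's length is within about 0.4° of the pipe direction. The tool axes read vertical, and I took the head's level from that.
- **Height:** the underside is about 10 mm above the lip. This rests on the gripper position and on measured widths that came out right (lip 6.0 mm, mortise 17.9 mm), not on a direct side view.
- **Grip:** the gripper opening matches the head's 56 mm width. The wrist force is about −2 to −3 N, which is just the head's weight, with no sign of contact with the station.

**Disagreements and gaps:**
- The first overhead view put the nozzle about 3 mm nearer the robot in x (622 mm against 625 mm). I went with the close-up wrist view.
- While turning the lever the wrist force reached about 24 N. It dropped to zero on release.
- I did not re-measure the bystanders at the end. The path stayed clear of them and I saw nothing disturbed.

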